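Rock the sorting gate over and feed the check balls to the green bin

TASK

The seesaw gate of the ball sorter is tipped towards the red bin. First press down the yellow pad at its raised end until the gate has rocked fully over towards the green bin; then push the orange release slide right across so that the three steel balls roll down into the green bin. Leave the gate tipped to green, do not touch the balls, and leave everything else standing where it is.

Things in the scene. Friction and masses are not known exactly. Their poses are not given: they have to be found in the camera images.
- sorter: Fixed ball sorter. Origin: on the table under the centre of the seesaw gate; z up, +x to the inlet, +y to the green bin, -y to the red. Aluminium base plate 10 mm thick, x -90 to 220, y -300 to 300 mm. Inlet chute: white channel, 46 mm wide outside, over y=0, from x 25 (floor 138 mm above the table) rising at 10 degrees to x 205; walls 26 mm above its floor. Moved and yawed between runs.
- gate (a joint): Tilt of the seesaw gate, rad: -0.26 green (+y) end fully up (starts near this), +0.26 green end fully down, stops at both. A blue trough 220 mm long along sorter y, 50 wide, walls 34 high, turning about a line along sorter x, 105 mm above the table over the sorter origin. Stiff pivot: takes about 2 N at a pad and stays at any tilt where it is left.
- green_pad (a point): Centre of the top of the yellow press pad at the green end of the gate; moves with the gate. It sticks out in front (sorter -x) of the trough: 44 mm along y, 50 along x, 6 thick. Gate level: sorter x -52, y +86, 120 mm above the table; 142 mm up with the green end fully up, 97 mm with it fully down. Free space above and below. An equal pad is at the red end.
- release (a joint): Travel of the orange release slide, m: 0 = blade shut across the inlet chute, 0.050 = fully open at its stop; moves along sorter +y. It takes about 1.5 to 4 N and stays where it is left. The balls pass once it is open by more than about 32 mm.
- release_pad (a point): Centre of the -y face of the slide's orange upright push pad; push it towards sorter +y. Pad: 44 mm along x, 8 thick along y, 55 tall, from 171 to 226 mm above the table. When shut this point is at sorter x 75.5, y -90, 198.5 mm above the table. A bar from pad to blade crosses over the chute at 188 to 196 mm. The space on the pad's -y side is free.
- green_bin (a point): Centre of the inner floor of the green bin, 14 mm above the table; axes as the sorter. Inside 102 mm along x, 108 mm along y, 46 mm deep, with a backboard on the +y side up to 125 mm above the table.
- red_bin (a point): Centre of the inner floor of the red bin, same size, on the -y side of the sorter.
- bushing0: Steel bushing standing on the base plate in front of the gate, 24 mm diameter, 32 mm tall; origin under its centre. Leave it.
- bushing1: Same bushing, on the base plate in front, towards the red side. Leave it.
- bushing2: Same bushing, on the base plate behind the gate on the green side. Leave it.
- ring_gauge: Dark steel ring gauge, 52 mm diameter, 18 mm tall, on the base plate behind the gate on the red side; origin under its centre. Leave it.
- cleaner: White bottle 48 mm diameter, 120 mm tall, on the table at the robot's right; origin under its centre. Leave it.
- mouse: Black computer mouse 100 x 58 x 30 mm on a mat at the robot's right; origin under its centre. Leave it.
- block: Steel block 35 x 60 x 45 mm on the table at the robot's left; origin under its centre. Leave it.
- ball0_center (a point): Centre of polished steel ball 1 of 3, 30 mm diameter, 90 to 140 g, queued on the inlet chute behind the blade (ball 1 lowest). Only to be fed, never touched.
- ball1_center (a point): Centre of polished steel ball 2 of 3, 30 mm diameter, 90 to 140 g, queued on the inlet chute behind the blade (ball 1 lowest). Only to be fed, never touched.
- ball2_center (a point): Centre of polished steel ball 3 of 3, 30 mm diameter, 90 to 140 g, queued on the inlet chute behind the blade (ball 1 lowest). Only to be fed, never touched.
- ball0: Steel ball 1 itself (same ball; this origin starts under it and turns with it, use the centre point instead).
- ball1: Steel ball 2 itself (same ball; this origin starts under it and turns with it, use the centre point instead).
- ball2: Steel ball 3 itself (same ball; this origin starts under it and turns with it, use the centre point instead).

How it is judged (in metres and radians):
On the way, in this order (a step that is already met when the one before it is completed fails the run):
1. the gate is rocked over to green (tilt above 0.2 rad) while the release slide is still shut (under 10 mm) (value of joint gate above 0.2 rad and value of joint release below 0.01 m), for 0.2 s.
2. the release slide is pushed across (over 20 mm) with the gate tipped to green (value of joint release above 0.02 m and value of joint gate above 0.2 rad).
3. all three balls lie in the green bin (x of ball0_center in the frame of green_bin between -0.055 and 0.055 m and y of ball0_center in the frame of green_bin between -0.058 and 0.058 m and z of ball0_center in the frame of green_bin between 0 and 0.05 m and x of ball1_center in the frame of green_bin between -0.055 and 0.055 m and y of ball1_center in the frame of green_bin between -0.058 and 0.058 m and z of ball1_center in the frame of green_bin between 0 and 0.05 m and x of ball2_center in the frame of green_bin between -0.055 and 0.055 m and y of ball2_center in the frame of green_bin between -0.058 and 0.058 m and z of ball2_center in the frame of green_bin between 0 and 0.05 m), for 0.2 s.
At the end, for the whole second after the job is handed in: All three balls lie inside the green bin, moving slower than 50 mm/s, and the gate is still tipped to green (tilt above 0.2 of 0.26 rad) (all of step 3 and value of joint gate above 0.2 rad and linear speed of each of ball0, ball1, ball2 below 0.05 m/s); the robot touches nothing.
It fails at once if the fingers touch a ball (over 0.3 N) (contact force between the fingers and ball0 above 0.3 N or contact force between the fingers and ball1 above 0.3 N or contact force between the fingers and ball2 above 0.3 N).
It fails at once if a ball is lifted above where it was queued (height (world z) of any of ball0_center, ball1_center, ball2_center above 0.2 m).
It fails at once if a ball goes to the red bin side (y of any of ball0_center, ball1_center, ball2_center in the frame of red_bin below 0.12 m).
It fails at once if a bystander is moved by more than 15 mm (distance of any of bushing0, bushing1, bushing2, ring_gauge, cleaner, mouse, block from where it was at the start of the episode above 0.015 m).
It also fails if it takes over 42 s, if anything falls off the work surface, if the arm or the gripper's body presses on something with over 40 N, if the wrist force passes 120 N, or if a joint passes its speed limit or range.

ROBOT

A 6-joint arm with a two-finger parallel gripper is mounted at the origin on the work surface. World frame = base frame: x ahead of the robot, y to its left, z up, the work surface at z = 0. Lengths are in mm, angles in rad, forces in N, time in s.
With the tool pointing down it reaches from about 275 to 1000 mm from the base axis. Payload 8.4 kg.
Tool frame: the origin (TCP) lies between the finger pads; the fingertips stand r.nose_length ahead of it and the grasp point (between the pads) lies 8 mm behind it (r.nose_length is the distance from the TCP to the fingertips, in mm); y points along the fingers, x is the direction in which the jaws open and shut, and the axes are right-handed (so a half turn about y gives the same grasp; the last joint's range is limited). The gripper opens to 85 mm and grips with 20 to 120 N. Pads are 22 mm wide; open, the fingers measure 114 mm over their backs; the gripper's body (76 mm by 85 mm) begins 54 mm behind the grasp point. The pads swing forward as they close: fully open they stand 13 mm farther back than shut.
Start: joints at [1.322, 0.353, 1.633, -0, 1.155, -0.002], TCP at [152.687, 606.065, 242.281] pointing down, gripper open.
Joint ranges: [-2.63, 2.63], [-0.92, 2.1], [0.06, 2.66], [-1.3, 4.44], [0, 2.69], [-3.02, 3.02]. Speed limits (rad/s): [2.22, 2.22, 2.79, 3.14, 3.14, 3.14].

INTERFACE

Orientations are given as [roll, pitch, yaw] about the fixed x, y, z axes, in that order (R = Rz(yaw) Ry(pitch) Rx(roll)).
In Python, from rig import r, cams, order gives the robot as it stands. The module is installed in compiled form; this text tells all that it offers.
- The arm moves only by the shell command python3 -m crank 'ROWS' [FORCE]. ROWS is JSON, a list of rows, each a list of 7 numbers: the turn, a rotation vector about the tool's x, y, z in degrees, then the shift along the tool's x, y, z in cm, then the opening, from -1 (shut) to 1 (fully open). A call has exactly 10 rows; each row shifts and turns the pose as measured when the row begins, along the tool's axes as they then stand; what a row does not reach is not made up. A row lasts 1/12 s, in which the tool goes at most 41.7 mm and 7.16 degrees, less where a joint would pass 70% of its speed; a pose out of reach is approached as far as the arm can. A call with a gripper value outside its range is refused whole. The fingers move at their own pace and stop on an object; FORCE is the grip in N (left out, the last holds). Time passes only in rows, so rows that do not move let the fingers close, or fill a call up. It gives the time, the measured TCP pose, the force and the opening at its end, in the units of the state.
- r.sense(): the state, without advancing time (a new reading comes with each control period).
- cams.grab_frame(name): name is "scene" or "top" or "wrist"; returns the picture (400x640x3 uint8, blue, green, red); there is no depth.
- cams.camera_info(name): a dict with "intrinsics" (3x3 intrinsics, pixels), "view" (4x4, takes a point from world to camera coordinates); the wrist camera has in their place "hand_eye" (4x4, takes a point from camera to tool coordinates, whose origin is the TCP and whose axes are the tool frame's). Camera axes: x right, y up, looking along -z (the intrinsics and any distortion apply to the point x, -y, -z); pixel columns grow to the right and rows downward; lengths in mm; the calibration is good to about 2 mm. A picture is of the moment at which its call begins: read the wrist's pose just before it. camera_info takes no time and is no camera call.
- order.sign_off(): hands the job in, once; it reports no verdict.
The state is a dict: "clock": time; "qpos": joint angles; "qvel": joint speeds; "joint_efforts": joint torques, N m; "eef_pos": TCP position; "tcp_rot": TCP orientation; "contact_force": force on the tool from outside, world axes, zero at the start; "wrist_torque": the same for the moment, N m; "opening": opening from 0.0 (shut) to 1.0 (fully open).
Only numpy, scipy, OpenCV 4.12 (cv2) and the standard library are available. Lean on these libraries where they do the work, as an engineer would, in place of code of your own. Each camera call takes 0.05 s, during which the arm holds its last target.

## Working session

There is one attempt and no reset: what is moved stays moved. The work goes in short steps, Python scripts to look and compute and a shell command to move; the robot and the scene stay as the last step left them, time stands still between calls to the robot, and variables do not carry over. Pictures are saved under pics/ and viewed, and the job is handed in when it is done.

```bash
mkdir -p pics
python3 - <<'E'
from rig import r,cams,order
import cv2
s=r.sense();print(s['clock'],s['eef_pos'],s['tcp_rot'],s['opening'],r.nose_length)
for n in("scene","top"):
    cv2.imwrite(f"pics/{n}0.png",cams.grab_frame(n));i=cams.camera_info(n);print(n,{k:(v.tolist() if hasattr(v,'tolist') else v) for k,v in i.items()})
print(cams.camera_info("wrist"))
E
```

```text
0.0 [152.57768121 605.62627773 241.58351041] [-1.57082951e+00  1.35116475e-03  1.32402945e+00] 1.0015970048075695 11.0
scene {'intrinsics': [[446.6468030357052, 0.0, 318.1020613281973], [0.0, 446.6468030357052, 201.2409498526545], [0.0, 0.0, 1.0]], 'view': [[0.8651324836819194, 0.501258471992201, 0.016903547982511466, -478.00823023447464], [-0.3421149035411082, 0.5651476621962728, 0.7507100057206817, 89.40800697491285], [0.36674674975166643, -0.6552465674615408, 0.6604155944376668, -1981.4444171700572], [0.0, 0.0, 0.0, 1.0]]}
top {'intrinsics': [[469.1073228583274, 0.0, 321.84945751230765], [0.0, 469.1073228583274, 199.24139357433964], [0.0, 0.0, 1.0]], 'view': [[0.02682198900731668, -0.9995185812761909, 0.015594440974984402, -16.952850228454455], [0.9905652812942157, 0.02867252406868495, 0.1340086185961262, -565.7035751784314], [-0.13439123632217514, 0.01185293411614047, 0.9908574587460277, -1493.6534730761618], [0.0, 0.0, 0.0, 1.0]]}
{'intrinsics': array([[317.49224876,   0.        , 318.58543537],
       [  0.        , 317.49224876, 200.28246181],
       [  0.        ,   0.        ,   1.        ]]), 'hand_eye': array([[ 9.99999544e-01,  2.81478457e-04,  9.12745429e-04,
        -6.33233663e-01],
       [ 7.84509617e-04,  3.03070398e-01, -9.52967848e-01,
        -1.31588148e+02],
       [-5.44866039e-04,  9.52968129e-01,  3.03070039e-01,
         7.65611163e+01],
       [ 0.00000000e+00,  0.00000000e+00,  0.00000000e+00,
         1.00000000e+00]])}
```

View pics/scene0.png

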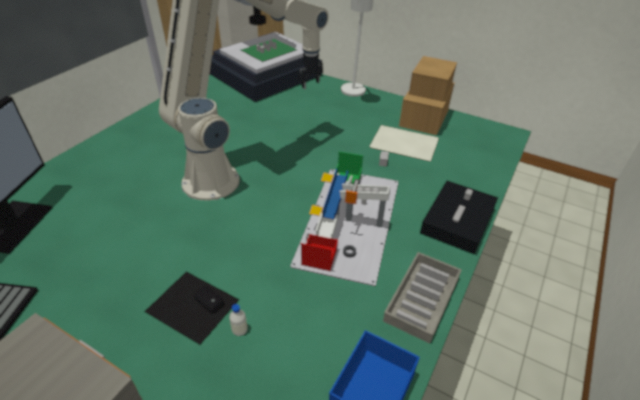

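View pics/top0.png

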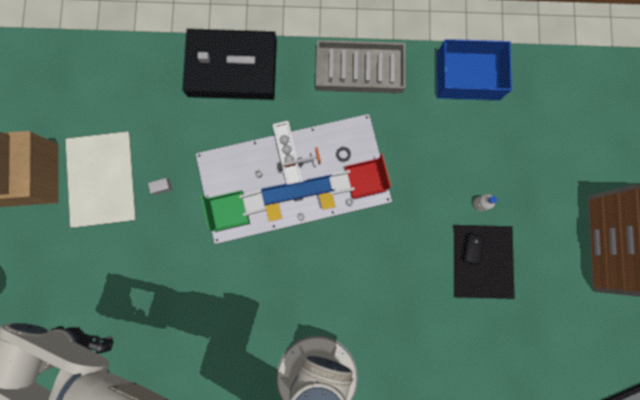

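Scene and top show the sorter ahead, yawed a little. In the top view its plate corners are about (198,153), (369,116), (391,202) and (217,241). The green bin is on the left (+y) and the yellow pads are at about (274,212) and (327,201). The orange slide is at about (318,156). Next I'll measure these.

```bash
cat > h.py <<'E'
import numpy as np,cv2
from rig import r,cams,order
def P(n,p):
    i=cams.camera_info(n);K=i['intrinsics'];V=i['view']
    c=V[:3,:3]@np.array(p,float)+V[:3,3];return K[0,0]*c[0]/-c[2]+K[0,2],K[1,1]*-c[1]/-c[2]+K[1,2]
def ray(n,u,v):
    i=cams.camera_info(n);K=i['intrinsics'];V=i['view']
    d=np.array([(u-K[0,2])/K[0,0],-(v-K[1,2])/K[1,1],-1.]);R=V[:3,:3]
    return -R.T@V[:3,3],R.T@d
def onz(n,u,v,z):
    o,d=ray(n,u,v);return o+d*(z-o[2])/d[2]
E
python3 - <<'E'
from h import *
im=cv2.imread('pics/top0.png');hsv=cv2.cvtColor(im,cv2.COLOR_BGR2HSV)
roi=np.zeros(im.shape[:2],np.uint8);roi[100:255,190:400]=255
def blobs(lo,hi,mn=15):
    m=cv2.inRange(hsv,lo,hi)&roi
    n,l,st,c=cv2.connectedComponentsWithStats(m)
    return [(st[i].tolist(),c[i].round(2).tolist()) for i in range(1,n) if st[i][4]>=mn]
print('yel',blobs((18,120,100),(32,255,255)));print('or',blobs((4,130,100),(16,255,255)))
print('blue',blobs((100,120,50),(125,255,255)))
m=cv2.inRange(hsv,(0,0,120),(180,60,255))&roi
# plate corners via line fits of outer contour
m2=cv2.bitwise_not(cv2.inRange(hsv,(60,80,0),(95,255,130)))&roi
cv2.imwrite('pics/z0.png',cv2.resize(im[105:250,190:400],None,fx=3.8,fy=3.8,interpolation=cv2.INTER_CUBIC))
c=max(cv2.findContours(m2,cv2.RETR_EXTERNAL,cv2.CHAIN_APPROX_NONE)[0],key=cv2.contourArea)
pts=np.array([onz('top',u,v,10)[:2] for u,v in c[:,0]],np.float32)
print(cv2.minAreaRect(pts))
im=cv2.imread('pics/scene0.png');cv2.imwrite('pics/z1.png',cv2.resize(im[145:290,280:410],None,fx=4,fy=4,interpolation=cv2.INTER_CUBIC))
E
```

```text
yel [([319, 193, 16, 16, 180], [326.42, 200.39]), ([266, 203, 15, 18, 195], [273.08, 211.42])]
or [([316, 148, 4, 14, 22], [317.5, 154.82])]
blue [([262, 176, 70, 28, 1002], [296.04, 189.96])]
((662.7575073242188, 96.27969360351562), (359.7652893066406, 620.3406372070312), 15.08774471282959)
```

View pics/z0.png

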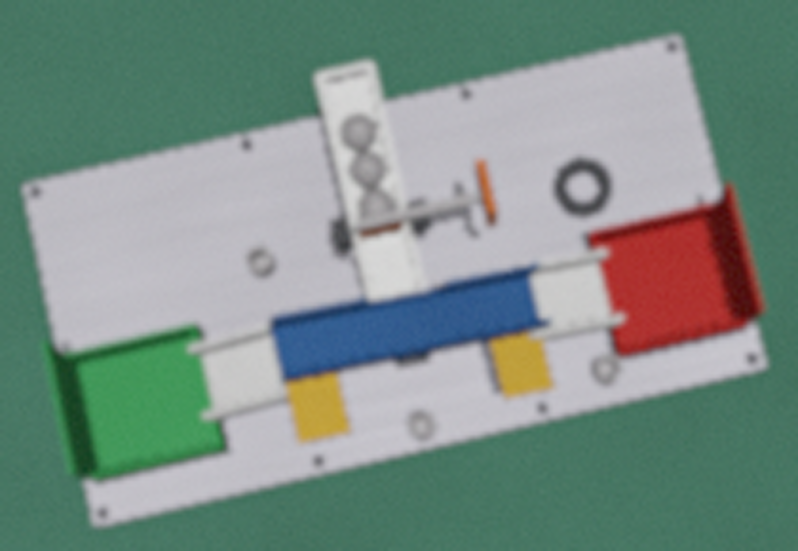

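View pics/z1.png

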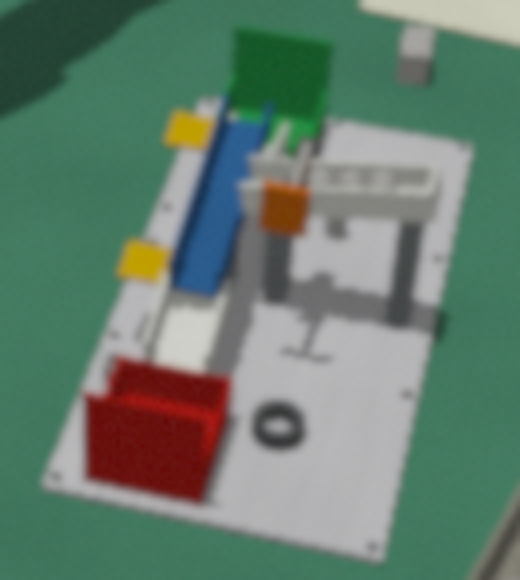

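The crops show the whole sorter. In the zoomed top view the plate corners are at (22,185), (680,35), (768,368) and (95,527). I'll fit the pose from these corners and check it against the pads.

```bash
cat >> h.py <<'E'
def W(T,p):
    th,t=T;c,s=np.cos(th),np.sin(th);return np.array([t[0]+c*p[0]-s*p[1],t[1]+s*p[0]+c*p[1],p[2]])
E
python3 - <<'E'
from h import *
zc=np.array([(22,185),(680,35),(768,368),(95,527)])/3.8+[190-.37,105-.37]
q=np.array([onz('top',*c,10)[:2] for c in zc])
m=np.array([(220,300),(220,-300),(-90,-300),(-90,300)],float)
print(q.round(1))
print([np.linalg.norm(q[i]-q[(i+1)%4]).round(1) for i in range(4)])
zq=q-q.mean(0);zm=m-m.mean(0)
th=np.arctan2((zm[:,0]*zq[:,1]-zm[:,1]*zq[:,0]).sum(),(zm*zq).sum())
c,s=np.cos(th),np.sin(th);R=np.array([[c,-s],[s,c]]);t=q.mean(0)-R@m.mean(0)
print(th,t,(q-(m@R.T+t)).round(1))
T=(th,t)
def S(w): return R.T@(w[:2]-t)
print('greenpad S',S(onz('top',273.08,211.42,142)),'exp -52*,86'); print('redpad',S(onz('top',326.42,200.39,97)))
print('release',S(onz('top',317.5,154.82,226)))
for n,p in(('gp',(-52,82,142)),('rel',(75.5,-90,198.5)),('rp',(-52,-88,97))): print(n,W(T,p).round(1),P('scene',W(T,p)),P('top',W(T,p)))
im=cv2.imread('pics/scene0.png');hsv=cv2.cvtColor(im,cv2.COLOR_BGR2HSV)
for lo,hi in(((18,120,100),(32,255,255)),((4,130,100),(16,255,255))):
    mm=cv2.inRange(hsv,lo,hi);mm[:145]=0;mm[290:]=0;mm[:,:280]=0;mm[:,410:]=0
    n,l,st,cc=cv2.connectedComponentsWithStats(mm);print([(st[i].tolist(),cc[i].round(2)) for i in range(1,n) if st[i][4]>15])
np.savez('T.npz',th=th,t=t)
E
```

```text
[[ 713.   426.9]
 [ 868.6 -153.2]
 [ 569.  -234.5]
 [ 414.1  345.4]]
[np.float64(600.6), np.float64(310.5), np.float64(600.2), np.float64(309.8)]
0.2624374675802912 [578.42492834  79.28529099] [[-0.1  0.8]
 [-0.1  0.2]
 [-0.3 -0.7]
 [ 0.4 -0.3]]
greenpad S [-48.19940489  82.67974415] exp -52*,86
redpad [-47.29133614 -84.83288801]
release [ 72.30939374 -83.75703394]
gp [506.9 145.  142. ] (np.float64(326.95944453717385), np.float64(175.25902181315521)) (np.float64(273.5761473538007), np.float64(212.5833579503306))
rel [674.7  12.  198.5] (np.float64(350.0002639088539), np.float64(197.25940453212354)) (np.float64(319.2429726703741), np.float64(155.436566869012))
rp [551.  -19.2  97. ] (np.float64(315.6704111877821), np.float64(210.98253534840907)) (np.float64(327.7531193543884), np.float64(201.6057648454568))
[([321, 173, 12, 9, 82], array([326.55, 177.3 ])), ([310, 205, 12, 10, 93], array([315.4 , 209.81]))]
[([345, 191, 12, 13, 121], array([350.64, 196.54]))]
```

```bash
cat >> h.py <<'E'
D=np.load('T.npz') if __import__('os').path.exists('T.npz') else None
def sp():
    s=r.sense();th,t=float(D['th']),D['t'];c,q=np.cos(th),np.sin(th)
    d=s['eef_pos'][:2]-t;S=[c*d[0]+q*d[1],-q*d[0]+c*d[1]]
    print('t',s['clock'],'S x,y',np.round(S,1),'z',round(s['eef_pos'][2],1),'tip',round(s['eef_pos'][2]-r.nose_length,1),'rot-rel deg',np.degrees(np.array(s['tcp_rot'])-[-np.pi/2,0,th+np.pi/2]).round(2),'F',np.round(s['contact_force'],1),'op',s['opening'])
    return s
E
python3 -c "from h import *;sp()"
python3 -m crank '[[0,-6,0,0,0,0,-1],[0,-6,0,0,0,0,-1],[0,-6,0,0,0,0,-1],[0,-6,0,0,0,0,-1],[0,-5.2,0,0,0,0,-1],[0,0,0,0,0,0,-1],[0,0,0,0,0,0,-1],[0,0,0,0,0,0,-1],[0,0,0,0,0,0,-1],[0,0,0,0,0,0,-1]]' 40
python3 -c "from h import *;sp()"
```

```text
t 0.1 S x,y [-274.7  618.8] z 241.6 tip 230.6 rot-rel deg [ -0.     0.07 -29.18] F [-0.1  0.5 -0.1] op 0.9981223954200154
clock: 0.93
eef_pos: [152.0, 603.5, 238.1]
tcp_rot: [-1.567, 0.007, 1.847]
contact_force: [-0.5, 0.4, 0.9]
opening: 0.001
t 0.9333 S x,y [-275.8  616.9] z 238.1 tip 227.1 rot-rel deg [0.23 0.4  0.82] F [-0.5  0.4  0.9] op 0.0007111980985760133
```

```bash
python3 -m crank '[[0,0.8,0,-3.3,-0.1,-1.35,-1],[0,0,0,-3.3,-0.1,-1.35,-1],[0,0,0,-3.3,-0.1,-1.35,-1],[0,0,0,-3.3,-0.1,-1.35,-1],[0,0,0,-3.3,-0.1,-1.35,-1],[0,0,0,-3.3,-0.1,-1.35,-1],[0,0,0,-3.3,-0.1,-1.35,-1],[0,0,0,-3.3,-0.1,-1.35,-1],[0,0,0,-3.3,-0.1,-1.35,-1],[0,0,0,-3.3,-0.1,-1.35,-1]]'
python3 -c "from h import *;sp()"
```

```text
clock: 1.77
eef_pos: [371.2, 313.2, 249.6]
tcp_rot: [-1.57, 0.002, 1.829]
contact_force: [0.7, 0.6, 0.5]
opening: -0.001
t 1.7667 S x,y [-139.5  279.7] z 249.6 tip 238.6 rot-rel deg [ 0.07  0.14 -0.22] F [0.7 0.6 0.5] op -0.001211632640728953
```

Remaining: −196 mm along tool x and −84 mm along tool z.

```bash
python3 -m crank '[[0,0,0,-3.2,0,-1.4,-1],[0,0,0,-3.2,0,-1.4,-1],[0,0,0,-3.2,0,-1.4,-1],[0,0,0,-3.2,0,-1.4,-1],[0,0,0,-3.0,0,-1.4,-1],[0,0,0,-2,0,-0.7,-1],[0,0,0,-1,0,-0.3,-1],[0,0,0,0,0,0,-1],[0,0,0,0,0,0,-1],[0,0,0,0,0,0,-1]]'
python3 - <<'E'
from h import *
sp();cv2.imwrite('pics/w1.png',cams.grab_frame('wrist'))
E
```

```text
clock: 2.6
eef_pos: [504.2, 137.7, 252.3]
tcp_rot: [-1.575, 0.002, 1.811]
contact_force: [-0.2, 1.0, -0.4]
opening: 0.002
t 2.6 S x,y [-56.5  75.7] z 252.3 tip 241.3 rot-rel deg [-0.24  0.13 -1.25] F [-0.2  1.  -0.4] op 0.002419933646587039
```

View pics/w1.png

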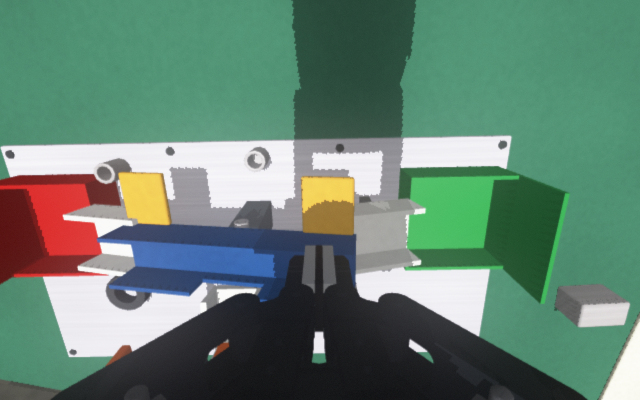

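The wrist view shows the fingertips at about (320,260), with the green-end pad just beyond them at (302–355, 177–235). I'll cast that pad centre, (328,205), and check it.

Run:
```python
from h import *
from scipy.spatial.transform import Rotation as Ro
s=sp();i=cams.camera_info('wrist');K=i['intrinsics'];H=i['hand_eye']
R=Ro.from_euler('xyz',s['tcp_rot']).as_matrix()
im=cv2.imread('pics/w1.png');hsv=cv2.cvtColor(im,cv2.COLOR_BGR2HSV)
m=cv2.inRange(hsv,(18,120,80),(32,255,255));n,l,st,c=cv2.connectedComponentsWithStats(m)
th,t=float(D['th']),D['t']
for k in range(1,n):
    if st[k][4]<300: continue
    for z in(97,142):
        u,v=c[k];d=R@H[:3,:3]@np.array([(u-K[0,2])/K[0,0],-(v-K[1,2])/K[1,1],-1]);o=R@H[:3,3]+s['eef_pos']
        p=o+d*(z-o[2])/d[2];q=p[:2]-t;print(c[k],z,(np.cos(th)*q[0]+np.sin(th)*q[1]).round(1),(-np.sin(th)*q[0]+np.cos(th)*q[1]).round(1))
```

```text
t 2.65 S x,y [-56.6  76. ] z 252.4 tip 241.4 rot-rel deg [-0.24  0.12 -1.22] F [-0.9 -0.5 -0.2] op -0.0002080450616752039
[145.0483871 197.3359447] 97 -48.2 -90.2
[145.0483871 197.3359447] 142 -61.7 -64.0
[327.71911263 204.67201365] 97 -37.3 82.7
[327.71911263 204.67201365] 142 -52.5 81.8
```

The wrist view puts the pad at S(−52.5, 82), which agrees with the other views. Descending now, with fine steps near contact.

```bash
python3 -m crank '[[0,-1.2,0,0.6,2.5,0,-1],[0,0,0,0.1,2.5,0,-1],[0,0,0,0,2.0,0,-1],[0,0,0,0,1.4,0,-1],[0,0,0,0,0.3,0,-1],[0,0,0,0,0.3,0,-1],[0,0,0,0,0.3,0,-1],[0,0,0,0,0.3,0,-1],[0,0,0,0,0.3,0,-1],[0,0,0,0,0.3,0,-1]]'
python3 -c "from h import *;sp()"
```

```text
clock: 3.48
eef_pos: [501.0, 154.7, 151.1]
tcp_rot: [-1.583, 0.0, 1.844]
contact_force: [0.0, 0.2, 0.8]
opening: 0.001
t 3.4833 S x,y [-55.2  92.9] z 151.1 tip 140.1 rot-rel deg [-0.69  0.02  0.63] F [0.  0.2 0.8] op 0.0011174030017285905
```

```bash
python3 -m crank '[[0,0,0,-0.8,0,0,-1],[0,0,0,0,0.3,0,-1],[0,0,0,0,0.3,0,-1],[0,0,0,0,0.3,0,-1],[0,0,0,0,0.3,0,-1],[0,0,0,0,0.3,0,-1],[0,0,0,0,0.3,0,-1],[0,0,0,0,0.3,0,-1],[0,0,0,0,0.2,0,-1],[0,0,0,0,0,0,-1]]'
python3 - <<'E'
from h import *
sp();cv2.imwrite('pics/w2.png',cams.grab_frame('wrist'))
E
```

```text
clock: 4.32
eef_pos: [505.3, 146.7, 127.1]
tcp_rot: [-1.587, -0.001, 1.843]
contact_force: [0.3, 1.0, 2.3]
opening: 0.001
t 4.3167 S x,y [-53.1  84.1] z 127.1 tip 116.1 rot-rel deg [-0.9  -0.05  0.54] F [0.3 1.  2.3] op 0.0008318578957130931
```

View pics/w2.png

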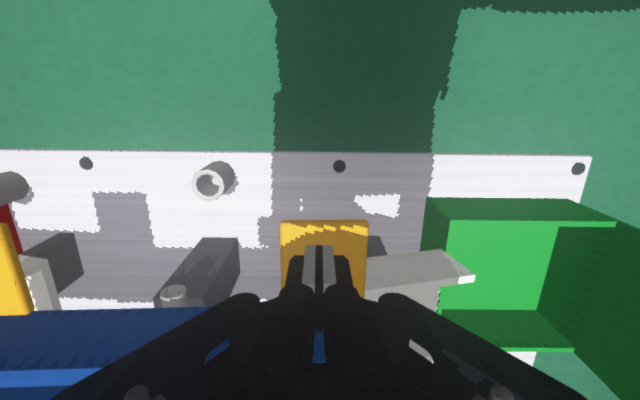

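The fingertips, at (320,250), are centred on the yellow pad, which spans (280–368, 222–300). The pad is moving down under about 2.3 N, so I'll keep pressing.

```bash
python3 -m crank '[[0,0,0,0,0.3,0.1,-1],[0,0,0,0,0.3,0,-1],[0,0,0,0,0.3,0,-1],[0,0,0,0,0.3,0,-1],[0,0,0,0,0.3,0,-1],[0,0,0,0,0.2,0,-1],[0,0,0,0,0.2,0,-1],[0,0,0,0,0,0,-1],[0,0,0,0,0,0,-1],[0,0,0,0,0,0,-1]]'
python3 -c "from h import *;sp()"
```

```text
clock: 5.2
eef_pos: [505.0, 146.6, 111.0]
tcp_rot: [-1.587, -0.0, 1.843]
contact_force: [0.2, -0.2, 0.3]
opening: -0.002
t 5.2 S x,y [-53.4  84. ] z 111.0 tip 100.0 rot-rel deg [-0.95 -0.02  0.56] F [ 0.2 -0.2  0.3] op -0.0015899219748811485
```

```bash
python3 -m crank '[[0,0,0,0,0.2,0,-1],[0,0,0,0,0.2,0,-1],[0,0,0,0,0.2,0,-1],[0,0,0,0,0.1,0,-1],[0,0,0,0,0,0,-1],[0,0,0,0,0,0,-1],[0,0,0,0,0,0,-1],[0,0,0,0,0,0,-1],[0,0,0,0,0,0,-1],[0,0,0,0,0,0,-1]]'
python3 - <<'E'
from h import *
sp();cv2.imwrite('pics/w3.png',cams.grab_frame('wrist'));cv2.imwrite('pics/s3.png',cv2.resize(cams.grab_frame('scene')[145:290,280:410],None,fx=4,fy=4,interpolation=cv2.INTER_CUBIC))
E
```

```text
clock: 6.03
eef_pos: [505.2, 146.4, 110.6]
tcp_rot: [-1.587, -0.0, 1.843]
contact_force: [-1.7, 0.5, 9.6]
opening: -0.002
t 6.0333 S x,y [-53.3  83.8] z 110.6 tip 99.6 rot-rel deg [-0.92 -0.01  0.55] F [-1.7  0.5  9.6] op -0.0022517870956391085
```

View pics/s3.png

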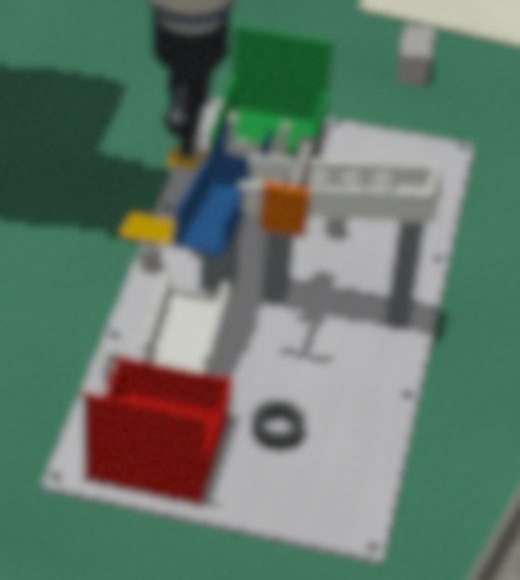

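View pics/w3.png

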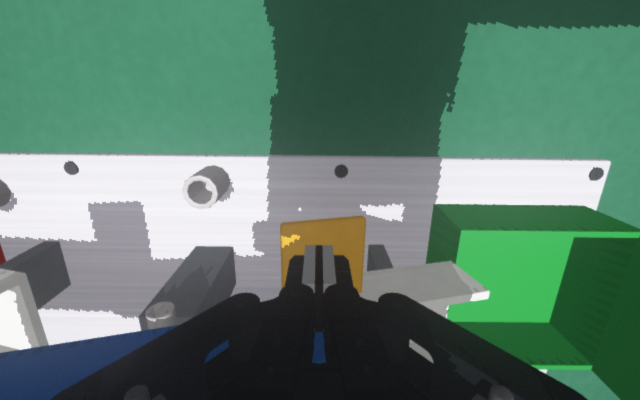

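The force rose to 9.6 N and travel stopped at tip height 99.6 mm. The scene view shows the red end raised, so the gate is at its green stop. Lifting straight up.

```bash
python3 -m crank '[[0,0,0,0,-1,0,-1],[0,0,0,0,-3,0,-1],[0,0,0,0,-3,0,-1],[0,0,0,0,-3,0,-1],[0,0,0,0,-3,0,-1],[0,0,0,0,-2,0,-1],[0,0,0,0,-0.5,0,-1],[0,0,0,0,0,0,-1],[0,0,0,0,0,0,-1],[0,0,0,0,0,0,-1]]'
python3 - <<'E'
from h import *
sp();im=cams.grab_frame('top');cv2.imwrite('pics/t4.png',cv2.resize(im[105:250,190:400],None,fx=3.8,fy=3.8,interpolation=cv2.INTER_CUBIC));cv2.imwrite('pics/w4.png',cams.grab_frame('wrist'))
hsv=cv2.cvtColor(cams.grab_frame('scene'),cv2.COLOR_BGR2HSV)
mm=cv2.inRange(hsv,(18,120,100),(32,255,255));mm[:145]=0;mm[290:]=0;mm[:,:280]=0;mm[:,410:]=0
n,l,st,cc=cv2.connectedComponentsWithStats(mm);print([(st[i].tolist(),cc[i].round(2)) for i in range(1,n) if st[i][4]>15])
T=(float(D['th']),D['t'])
for p in((-52,87,97),(-52,-79,142)):print(P('scene',W(T,p)))
E
```

```text
clock: 6.97
eef_pos: [500.5, 143.7, 269.5]
tcp_rot: [-1.578, 0.002, 1.843]
contact_force: [-0.2, -0.2, -0.4]
opening: 0.001
t 6.9667 S x,y [-58.6  82.5] z 269.5 tip 258.5 rot-rel deg [-0.4   0.12  0.55] F [-0.2 -0.2 -0.4] op 0.0013537136513342338
[([322, 181, 8, 6, 35], array([325.34, 184.03])), ([310, 198, 13, 8, 79], array([316.  , 201.61]))]
(np.float64(326.9291968359092), np.float64(183.2029190916068))
(np.float64(316.4605970609702), np.float64(200.6144598835722))
```

View pics/w4.png

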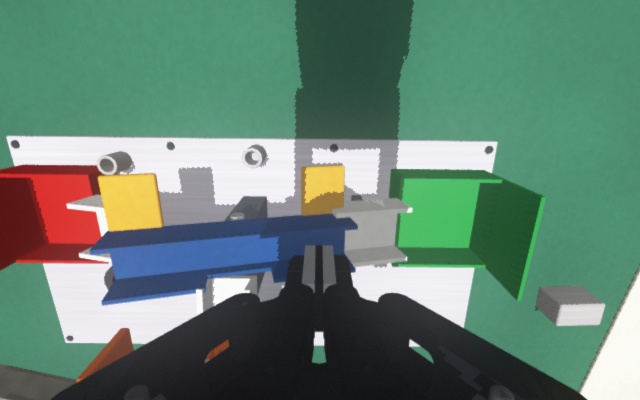

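The gate is fully over to green: the pads' scene pixels match the predicted green-down positions within 2 px. Next I'll move over the free side of the release pad, to S(75, −140).

```bash
python3 -m crank '[[0,0,0,-2.9,0,-1.8,-1],[0,0,0,-2.9,0,-1.8,-1],[0,0,0,-2.9,0,-1.8,-1],[0,0,0,-2.9,0,-1.8,-1],[0,0,0,-2.9,0,-1.8,-1],[0,0,0,-2.9,0,-1.8,-1],[0,0,0,-2,0,-1.2,-1],[0,0,0,-1,0,-0.5,-1],[0,0,0,0,0,0,-1],[0,0,0,0,0,0,-1]]'
python3 -c "from h import *;sp()"
```

```text
clock: 7.95
eef_pos: [678.0, -26.1, 256.3]
tcp_rot: [-1.559, -0.003, 1.846]
contact_force: [0.2, 0.4, -0.2]
opening: -0.004
t 7.95 S x,y [  68.9 -127.6] z 256.3 tip 245.3 rot-rel deg [ 0.67 -0.17  0.72] F [ 0.2  0.4 -0.2] op -0.004146716818408307
```

```bash
python3 -m crank '[[0,-0.7,0,-0.4,0.5,-0.5,-1],[0,0,0,0,1,0,-1],[0,0,0,0,1,0,-1],[0,0,0,0,0.8,0,-1],[0,0,0,0,0.5,0,-1],[0,0,0,0,0.2,0,-1],[0,0,0,0,0,0,-1],[0,0,0,0,0,0,-1],[0,0,0,0,0,0,-1],[0,0,0,0,0,0,-1]]'
python3 - <<'E'
from h import *
sp();im=cams.grab_frame('top');cv2.imwrite('pics/t5.png',cv2.resize(im[105:250,190:400],None,fx=3.8,fy=3.8,interpolation=cv2.INTER_CUBIC));cv2.imwrite('pics/w5.png',cams.grab_frame('wrist'))
cv2.imwrite('pics/s5.png',cv2.resize(cams.grab_frame('scene')[145:290,280:410],None,fx=4,fy=4,interpolation=cv2.INTER_CUBIC))
E
```

```text
clock: 8.78
eef_pos: [679.1, -23.0, 210.9]
tcp_rot: [-1.555, -0.006, 1.864]
contact_force: [0.2, -0.5, -0.3]
opening: -0.0
t 8.7833 S x,y [  70.7 -124.9] z 210.9 tip 199.9 rot-rel deg [ 0.89 -0.33  1.79] F [ 0.2 -0.5 -0.3] op -0.0003187925102303403
```

View pics/w5.png

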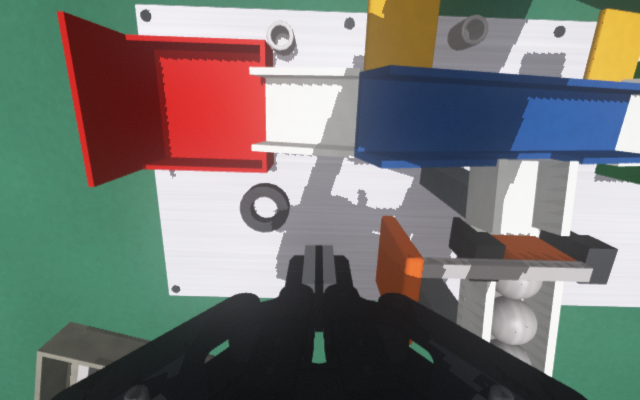

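View pics/s5.png

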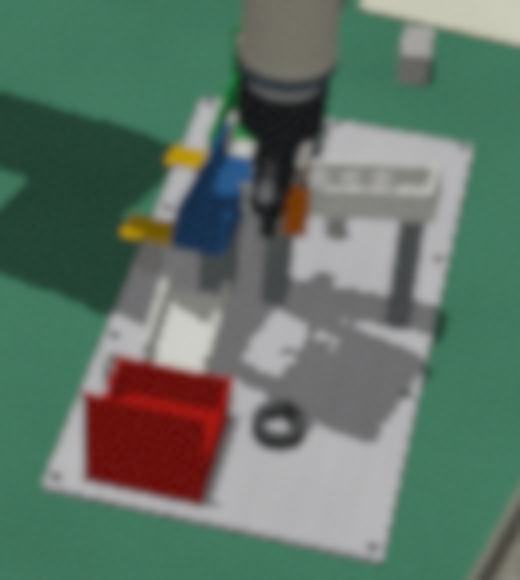

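The wrist view shows the fingertips at (320,260), to the left of the orange pad at (380–420, 215–300), with the balls behind the blade at (515,320). I'll correct the yaw, close to contact, then push.

```bash
python3 -m crank '[[0,1.8,0,0.5,0,-0.2,-1],[0,0,0,0.5,0,-0.1,-1],[0,0,0,0.3,0,0,-1],[0,0,0,0.3,0,0,-1],[0,0,0,0.3,0,0,-1],[0,0,0,0.3,0,0,-1],[0,0,0,0.3,0,0,-1],[0,0,0,0.2,0,0,-1],[0,0,0,0,0,0,-1],[0,0,0,0,0,0,-1]]'
python3 -c "from h import *;sp()"
```

```text
clock: 9.77
eef_pos: [675.1, 4.9, 212.1]
tcp_rot: [-1.557, -0.003, 1.835]
contact_force: [1.1, -0.5, 0.6]
opening: 0.001
t 9.7667 S x,y [ 74.  -96.9] z 212.1 tip 201.1 rot-rel deg [ 0.78 -0.18  0.11] F [ 1.1 -0.5  0.6] op 0.0012344568432239868
```

```bash
python3 -m crank '[[0,0,0,0.6,0,0,-1],[0,0,0,0.6,0,0,-1],[0,0,0,0.6,0,0,-1],[0,0,0,0.6,0,0,-1],[0,0,0,0.6,0,0,-1],[0,0,0,0.6,0,0,-1],[0,0,0,0.4,0,0,-1],[0,0,0,0,0,0,-1],[0,0,0,0,0,0,-1],[0,0,0,0,0,0,-1]]'
python3 - <<'E'
from h import *
sp();cv2.imwrite('pics/w6.png',cams.grab_frame('wrist'))
E
```

```text
clock: 10.6
eef_pos: [663.9, 46.5, 212.2]
tcp_rot: [-1.558, 0.001, 1.836]
contact_force: [1.1, -3.0, -2.0]
opening: -0.002
t 10.6 S x,y [ 74.1 -53.8] z 212.2 tip 201.2 rot-rel deg [0.75 0.05 0.17] F [ 1.1 -3.  -2. ] op -0.0017876082754049857
```

View pics/w6.png

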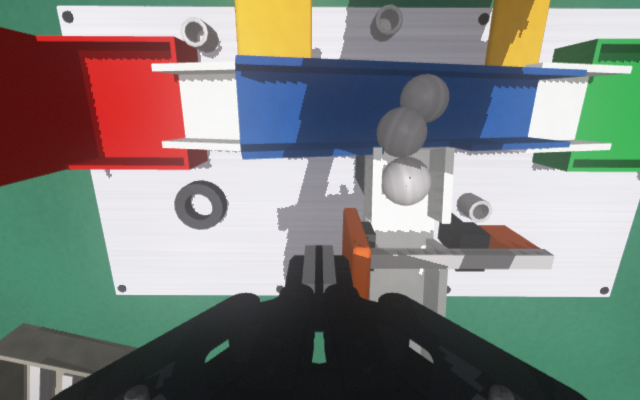

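The blade is clear of the chute and the balls are rolling into the trough at (405,180), (402,132) and (425,98). I'll push a little more to confirm the stop, then hold.

```bash
python3 -m crank '[[0,0,0,0.3,0,0,-1],[0,0,0,0.3,0,0,-1],[0,0,0,0.3,0,0,-1],[0,0,0,0.3,0,0,-1],[0,0,0,0,0,0,-1],[0,0,0,0,0,0,-1],[0,0,0,0,0,0,-1],[0,0,0,0,0,0,-1],[0,0,0,0,0,0,-1],[0,0,0,0,0,0,-1]]'
python3 - <<'E'
from h import *
sp();cv2.imwrite('pics/w7.png',cams.grab_frame('wrist'))
E
```

```text
clock: 11.48
eef_pos: [663.7, 46.2, 212.6]
tcp_rot: [-1.559, 0.021, 1.836]
contact_force: [1.6, -1.9, -1.3]
opening: 0.002
t 11.4833 S x,y [ 73.7 -54.1] z 212.6 tip 201.6 rot-rel deg [0.7  1.21 0.14] F [ 1.6 -1.9 -1.3] op 0.00214040888390649
```

View pics/w7.png

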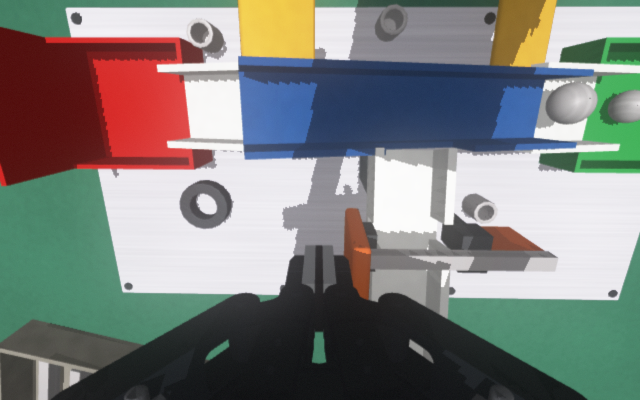

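The slide is at its stop: TCP y held at −54 under push. The balls are leaving the trough into the green bin at (572,102) and (628,105). Backing off in −y, then raising.

```bash
python3 -m crank '[[0,0,0,-1,0,0,-1],[0,0,0,-2,0,0,-1],[0,0,0,-2,0,0,-1],[0,0,0,-2,0,0,-1],[0,0,0,0,-1,0,-1],[0,0,0,0,-3,0,-1],[0,0,0,0,-3,0,-1],[0,0,0,0,-3,0,-1],[0,0,0,0,-1,0,-1],[0,0,0,0,0,0,-1]]'
python3 -m crank '[[0,0,0,-3,0,0,-1],[0,0,0,-3,0,0,-1],[0,0,0,-3,0,0,-1],[0,0,0,-3,0,0,-1],[0,0,0,-2,0,0,-1],[0,0,0,0,0,0,-1],[0,0,0,0,0,0,-1],[0,0,0,0,0,0,-1],[0,0,0,0,0,0,-1],[0,0,0,0,0,0,-1]]'
python3 - <<'E'
from h import *
sp();im=cams.grab_frame('top');cv2.imwrite('pics/t8.png',cv2.resize(im[105:250,190:400],None,fx=3.8,fy=3.8,interpolation=cv2.INTER_CUBIC))
cv2.imwrite('pics/s8.png',cv2.resize(cams.grab_frame('scene')[145:290,280:410],None,fx=4,fy=4,interpolation=cv2.INTER_CUBIC))
E
```

```text
clock: 12.37
eef_pos: [681.7, -20.3, 327.8]
tcp_rot: [-1.554, 0.011, 1.837]
contact_force: [-0.0, 0.2, 0.9]
opening: -0.003
clock: 13.2
eef_pos: [717.3, -154.0, 321.0]
tcp_rot: [-1.548, 0.002, 1.843]
contact_force: [0.1, -0.0, -1.0]
opening: 0.0
t 13.2 S x,y [  73.6 -261.3] z 321.0 tip 310.0 rot-rel deg [1.3  0.13 0.55] F [ 0.1 -0.  -1. ] op 0.0004990656413557147
```

View pics/t8.png

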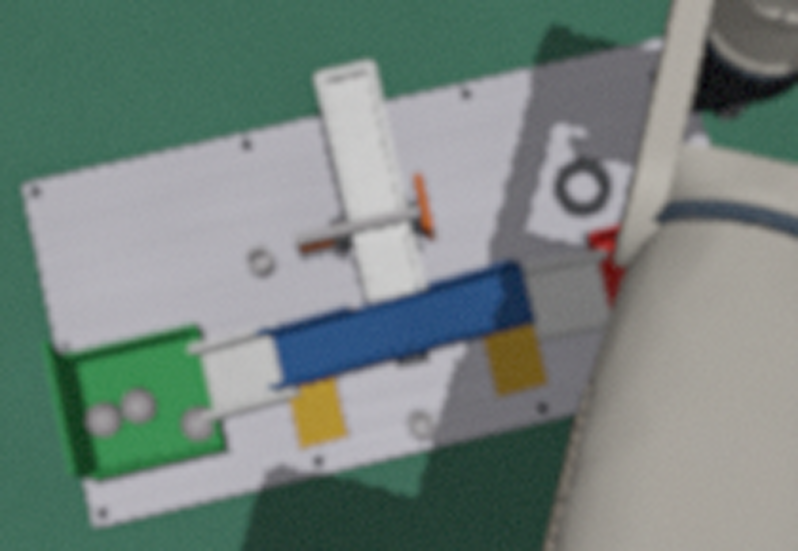

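View pics/s8.png

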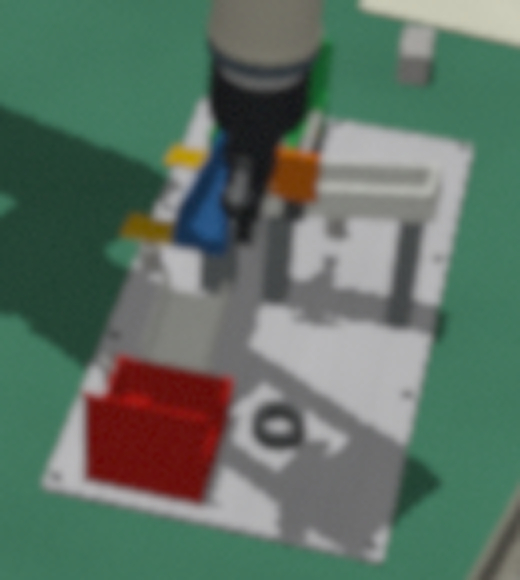

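All three balls are in the green bin, at (103,420), (138,406) and (200,424) in the zoomed top view, and the chute is empty. I'll let them settle, then check positions and motion.

```bash
python3 -m crank '[[0,0,0,0,0,0,-1],[0,0,0,0,0,0,-1],[0,0,0,0,0,0,-1],[0,0,0,0,0,0,-1],[0,0,0,0,0,0,-1],[0,0,0,0,0,0,-1],[0,0,0,0,0,0,-1],[0,0,0,0,0,0,-1],[0,0,0,0,0,0,-1],[0,0,0,0,0,0,-1]]'
python3 -m crank '[[0,0,0,0,0,0,-1],[0,0,0,0,0,0,-1],[0,0,0,0,0,0,-1],[0,0,0,0,0,0,-1],[0,0,0,0,0,0,-1],[0,0,0,0,0,0,-1],[0,0,0,0,0,0,-1],[0,0,0,0,0,0,-1],[0,0,0,0,0,0,-1],[0,0,0,0,0,0,-1]]'
python3 - <<'E'
from h import *
th,t=float(D['th']),D['t']
Sx=lambda w:np.round([np.cos(th)*(w[0]-t[0])+np.sin(th)*(w[1]-t[1]),-np.sin(th)*(w[0]-t[0])+np.cos(th)*(w[1]-t[1])],1).tolist()
for k in range(2):
    sp();im=cams.grab_frame('top');hsv=cv2.cvtColor(im,cv2.COLOR_BGR2HSV)
    m=cv2.inRange(hsv,(0,0,60),(180,90,255));roi=np.zeros_like(m)
    q=np.array([P('top',W((th,t),(x,y,29))) for x,y in((-51,178),(51,178),(51,290),(-51,290))],np.int32)
    cv2.fillPoly(roi,[q],255);m&=roi
    n,l,st,c=cv2.connectedComponentsWithStats(m);print([(st[i][4],Sx(onz('top',*c[i],29))) for i in range(1,n) if st[i][4]>10])
cv2.imwrite('pics/t9.png',cv2.resize(im[105:250,190:400],None,fx=3.8,fy=3.8,interpolation=cv2.INTER_CUBIC))
g=cv2.inRange(hsv,(50,150,60),(75,255,255));g[:150]=0;g[245:]=0;g[:,:195]=0;g[:,260:]=0
ys,xs=np.nonzero(g);print('green bin extents', np.percentile([Sx(onz('top',u,v,30)) for u,v in zip(xs,ys)],[1,99],axis=0))
E
```

```text
clock: 14.13
eef_pos: [717.6, -151.9, 322.5]
tcp_rot: [-1.55, 0.003, 1.845]
contact_force: [0.4, 0.5, -0.2]
opening: -0.003
clock: 14.97
eef_pos: [717.6, -152.1, 322.5]
tcp_rot: [-1.55, 0.003, 1.845]
contact_force: [0.2, 0.0, 0.5]
opening: -0.001
t 14.9667 S x,y [  74.4 -259.6] z 322.5 tip 311.5 rot-rel deg [1.19 0.17 0.68] F [0.2 0.  0.5] op -0.0006688290136365899
[(np.int32(26), [29.7, 180.6]), (np.int32(156), [-0.5, 255.1]), (np.int32(77), [-24.5, 192.1])]
t 15.0167 S x,y [  74.4 -259.6] z 322.4 tip 311.4 rot-rel deg [1.19 0.17 0.68] F [ 1.   0.  -0.5] op -0.00010753654999811229
[(np.int32(21), [35.5, 181.1]), (np.int32(156), [-0.5, 255.4]), (np.int32(76), [-24.4, 192.2])]
green bin extents [[-48.3   180.968]
 [ 60.724 304.204]]
```

View pics/t9.png

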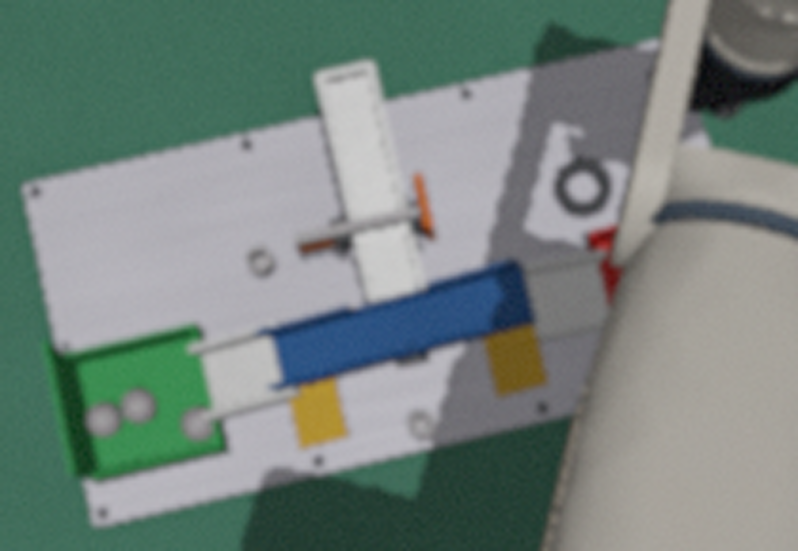

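The balls haven't moved between frames, but the third one, at (200,424), sits near the bin's entry lip. I'll check it against the bin limits and take a closer look from the wrist camera.

```bash
python3 - <<'E'
from h import *
th,t=float(D['th']),D['t']
Sx=lambda w:np.round([np.cos(th)*(w[0]-t[0])+np.sin(th)*(w[1]-t[1]),-np.sin(th)*(w[0]-t[0])+np.cos(th)*(w[1]-t[1])],1).tolist()
f=lambda u,v:(u/3.8+190-.37,v/3.8+105-.37)
for b in((103,420),(138,406),(200,424)):print([Sx(onz('top',*f(*b),z)) for z in(29,60)])
for b in((197,327),(226,450),(100,480)):print('rim',Sx(onz('top',*f(*b),60)))
print('floor/back edge',[Sx(onz('top',*f(*b),14)) for b in((80,365),(98,468))])
print(P('top',W((th,t),(0,240,14))))
E
python3 -m crank '[[0,0,0,3,-1,3.3,-1],[0,0,0,3,-1,3.3,-1],[0,0,0,3,0,3.3,-1],[0,0,0,3,0,3.3,-1],[0,0,0,3,0,3.3,-1],[0,0,0,3,0,1,-1],[0,0,0,3,0,1,-1],[0,0,0,3,0,1,-1],[0,0,0,3,0,1,-1],[0,0,0,3,0,0,-1]]'
python3 -m crank '[[0,0,0,3.3,0,0,-1],[0,0,0,3.3,0,0,-1],[0,0,0,3.3,0,0,-1],[0,0,0,3.3,0,0,-1],[0,0,0,3.3,0,0,-1],[0,0,0,0,0,0,-1],[0,0,0,0,0,0,-1],[0,0,0,0,0,0,-1],[0,0,0,0,0,0,-1],[0,0,0,0,0,0,-1]]'
python3 - <<'E'
from h import *
sp();cv2.imwrite('pics/w10.png',cams.grab_frame('wrist'))
E
```

```text
[[-3.4, 270.6], [-7.9, 265.0]]
[[1.5, 239.0], [-3.1, 234.1]]
[[-26.0, 190.6], [-30.1, 186.7]]
rim [51.2, 171.7]
rim [-56.5, 170.1]
rim [-56.7, 277.8]
floor/back edge [[50.5, 282.9], [-40.9, 286.0]]
(np.float64(226.59657702317998), np.float64(212.4810597134591))
clock: 15.9
eef_pos: [441.9, 77.4, 340.7]
tcp_rot: [-1.548, 0.003, 1.837]
contact_force: [0.9, 1.0, 0.2]
opening: 0.004
clock: 16.73
eef_pos: [392.8, 247.2, 343.3]
tcp_rot: [-1.555, 0.0, 1.842]
contact_force: [0.3, 0.6, -0.6]
opening: 0.002
t 16.7333 S x,y [-135.7  210.3] z 343.3 tip 332.3 rot-rel deg [0.91 0.03 0.48] F [ 0.3  0.6 -0.6] op 0.0016263987802080657
```

View pics/w10.png

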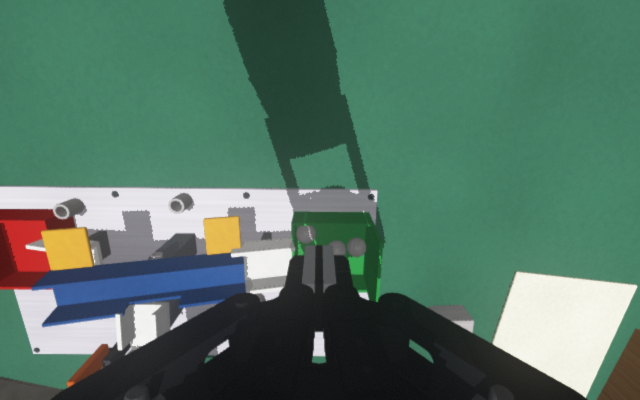

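The wrist view shows all three balls inside the green bin's walls, at (306,233), (338,247) and (356,246). I'll triangulate the third with the top view to get its height.

Run:
```python
from h import *
from scipy.spatial.transform import Rotation as Ro
s=r.sense();i=cams.camera_info('wrist');K=i['intrinsics'];H=i['hand_eye'];R=Ro.from_euler('xyz',s['tcp_rot']).as_matrix()
th,t=float(D['th']),D['t']
Sx=lambda w:np.round([np.cos(th)*(w[0]-t[0])+np.sin(th)*(w[1]-t[1]),-np.sin(th)*(w[0]-t[0])+np.cos(th)*(w[1]-t[1]),w[2]],1).tolist()
for (u,v),b in zip(((306,233),(338,247),(356,246)),((200,424),(138,406),(103,420))):
    d=R@H[:3,:3]@np.array([(u-K[0,2])/K[0,0],-(v-K[1,2])/K[1,1],-1]);o=R@H[:3,3]+s['eef_pos']
    o2,d2=ray('top',b[0]/3.8+189.63,b[1]/3.8+104.63)
    k=np.linalg.lstsq(np.c_[d,-d2],o2-o,rcond=None)[0];p,q=o+k[0]*d,o2+k[1]*d2
    print('tri',Sx((p+q)/2),'gap',np.linalg.norm(p-q).round(1),'z29',Sx(o+d*(29-o[2])/d[2]))
im=cams.grab_frame('scene');cv2.imwrite('pics/s11.png',cv2.resize(im[145:290,280:410],None,fx=4,fy=4,interpolation=cv2.INTER_CUBIC))
cv2.imwrite('pics/t11.png',cams.grab_frame('top'))
```

```text
tri [-26.4, 190.3, 33.2] gap 0.4 z29 [-24.6, 190.3, 29.0]
tri [2.9, 240.3, 19.2] gap 0.5 z29 [-1.8, 239.4, 29.0]
tri [-3.9, 268.6, 30.4] gap 3.6 z29 [-3.7, 267.0, 29.0]
```

View pics/s11.png

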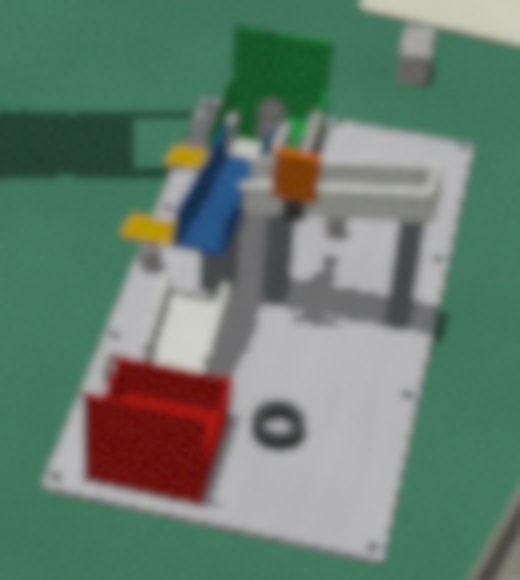

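View pics/t11.png

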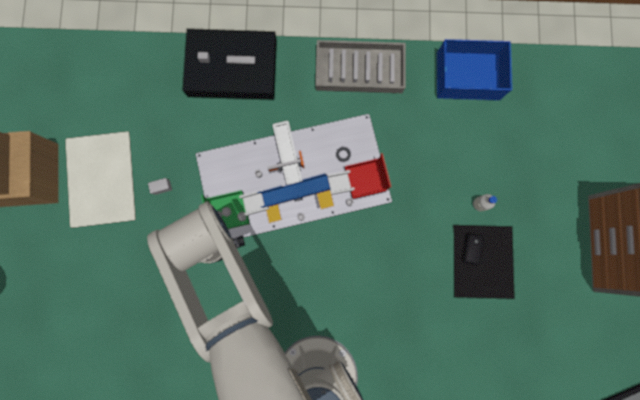

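The balls rest on the bin floor, with the measured heights scattering around the expected 29 mm. The gate is tipped to green, the slide is open, and the bystanders are where they were. Handing in.

```bash
python3 -c "
from h import *
sp();print(order.sign_off())"
```

```text
t 16.8833 S x,y [-135.7  210.3] z 343.3 tip 332.3 rot-rel deg [0.92 0.02 0.45] F [-0.3  0.7 -0.3] op 0.001061154698089049
the job is handed in; nothing more can be done
None
```

The job is done and handed in at 16.9 s of the 42 s allowed. I pressed the yellow pad until the gate hit its green stop. I then pushed the orange slide across to its stop and backed the arm clear.

**Gate:** The force rose to 9.6 N at a tip height of about 100 mm. Both pads then matched the predicted green-down positions to within about 2 px, and the last pictures still show the gate tipped to green.

**Release slide:** A further push command gave no more travel, although the force there was only about 3 N. The blade is clear of the chute and the chute is empty.

**Balls:** All three are inside the green bin, and none had moved between pictures about 1.8 s apart. One rests at the entry-side wall, by my estimate about 18 mm inside the judged limit.

**Ball heights:** Triangulation gave 33, 19 and 30 mm against the expected 29 mm. The 19 mm value is a poor one, because my marks for that ball were only eye-picked. Read at 29 mm height, the two views agree on every ball to about 4 mm.

**Bystanders:** They look unmoved by eye in the last top and scene pictures; I did not measure them one by one. The arm touched only the yellow pad and the slide, and the force reading was near zero at hand-in.

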